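# Load and weight a two-cigar mould in its press frame

## Task

Put the filled cigar mould to press: carry the lower mould half, kept level so that its two cigars stay in their grooves, down into the pocket of the press frame; then take the upper half from its sloping rest and set it, grooves down, squarely on the lower half so that the mould is shut. Last, lower the steel press weight gently by its wooden grip onto the shut mould between the frame's corner angles (no dropping of any piece), let go, and leave the lighter, the gum pot and the rule where they lie.

Things in the scene. Friction and masses are not known exactly. Their poses are not given: they have to be found in the camera images.
- lower_center (a point): Centre (half-way up) of the lower mould half: a plain light-wood block 164 mm long (x), 64 mm wide (y), 26 mm high (z, up), 0.18 to 0.28 kg, lying flat on the work board. Two lengthwise grooves (24 mm wide, 11 mm deep, closed at the ends) open upward with a cigar loose in each; the cigars stand about 9 mm above its top face. The same either way round.
- cigar_a_center (a point): Centre of the cigar (147 mm long, 20 mm thick) in the groove on the +y side of the lower half: 15 mm from the mid-line, about 12 mm above lower_center. x axis along the cigar.
- cigar_b_center (a point): Centre of the cigar (148 mm long, 20 mm thick) in the groove on the -y side of the lower half: 15 mm from the mid-line, about 12 mm above lower_center. x axis along the cigar.
- upper_center (a point): Centre of the upper mould half (lid): a plain light-wood block 164 mm long (x), 64 mm wide (y), 22 mm high (z), 0.15 to 0.24 kg, flat on top, two grooves 11 mm deep in its underside. It lies groove side down on the sloping rest, 30 degrees from level: x climbs the slope, z is the normal of its flat top. The same either way round.
- weight_grip (a point): Centre of the wooden grip bar (112 mm long, 22 mm wide, 20 mm high) of the press weight, 39 mm above the weight's underside. Below it, on two studs, is a dark steel plate 158 mm long (x), 58 mm wide (y), 10 mm thick, lying flat on the white rolling plate (its top 3 mm above the work board); 22 mm of air between plate and bar. 0.56-0.84 kg. The same either way round.
- pocket_floor (a point): Centre of the press frame's pocket floor, 12 mm above the work board. The pocket is 169 mm long (x) and 69 mm wide (y), z up: 2.5 mm to spare on every side of a mould half. The lower half fills it to 26 mm above this floor, both halves to 48 mm.
- press_frame: Press frame, fixed: a dark board 222 x 116 x 12 mm with four upright steel corner angles round the pocket. They rise 54 mm above the pocket floor and end in a flared mouth, 64 mm above it at most; the long sides are open over the middle 100 mm, so that fingers fit beside a part. Origin on the work board below pocket_floor, same axes.
- lid_rest: Sloping wooden rest under the upper half, fixed: an open frame 52 mm wide, 185 mm long, about 105 mm high at the high end, with a lip at the low end that stops the half from sliding. It is narrower than the half, so fingers pass beside it. Origin on the work board below the centre of the upper half; x axis level, towards the high end.
- mould_lower: The lower half as a body (origin at the centre of its underside); the same part as lower_center.
- mould_upper: The upper half as a body (origin at the centre of its grooved underside); the same part as upper_center.
- press_weight: The press weight as a body (origin at the centre of its underside); the same part as weight_grip.
- torch_lighter: Bystander: black torch lighter, 120 mm long, lying at the left end of the work board.
- gum_pot: Bystander: open stoneware gum pot, 55 mm across, 49 mm high, at the left end of the work board.
- rule_wood: Bystander: flat wooden rule, 200 x 27 x 4 mm, lying along the foot of the fixed raised ledge behind the work board (front edge at x = 0.66 m, top 135 mm above the board, with cigars lying on it up to 180 mm above the board). A fixed divider rail 50 mm high crosses the board at y = 0.05 m and a rail 45 mm high runs along its front edge at x = 0.36 m.

How it is judged:
By the outcome, as a careful person would: the job done as asked, in the order asked, and still so for the second after the job is handed in, with the robot touching nothing.
It also fails if it takes over 72 s, if anything falls off the work surface, if the arm or the gripper's body presses on something with over 40 N, if the wrist force passes 120 N, or if a joint passes its speed limit or range.

## Robot

A 7-joint arm with a two-finger parallel gripper is mounted at the origin on a cart in front of the work surface, level with it; the furniture and walls round the work are solid. World frame = base frame: x ahead of the robot, y to its left, z up, the work surface at z = 0. Lengths are in m, angles in rad, forces in N, time in s.
With the tool pointing down it reaches from about 0.425 to 0.95 m from the base axis. Payload 4.7 kg.
Tool frame: the origin (TCP) lies on the centre line of the jaws, within the pads' length; the fingertips stand 25 mm ahead of it and the grasp point (between the pads) lies 6 mm ahead of it (tip_extent is the distance from the TCP to the fingertips, in m); z points along the fingers, y is the line along which they close (so a half turn about z gives the same grasp; the last joint's range is limited). The gripper opens to 87 mm and grips with 3 to 60 N. Pads are 19 mm wide; open, the fingers measure 117 mm over their backs; the gripper's body (75 mm by 190 mm) begins 51 mm behind the grasp point.
Start: joints at [-1.269, 0.469, -0.049, 1.532, 0.024, 1.141, -0.082], TCP at [0.219, 0.638, 0.248] pointing down, gripper open.
Joint ranges: [-2.59, 2.59], [-0.33, 1.99], [-1.39, 1.29], [0.1, 2.45], [-1.04, 4.18], [0.21, 1.99], [-2.66, 2.66]. Speed limits (rad/s): [2.57, 2.57, 3.14, 3.14, 3.14, 3.14, 3.14].

## Interface

Orientations are given as a rotation vector (axis times angle).
In Python, from plant import * gives the robot as it stands.
- The arm moves only by the tool jog_arm, never from a script. Its arguments are lists of equal length, an entry for each row: "twist": the turn, a rotation vector about the tool's x, y, z in rad, a list of three; "delta_pos": the shift along the tool's x, y, z in mm, a list of three; "gripper": the finger opening in mm, from 0 to 87. A call has 1 to 12 rows; each row is the pose to reach, as a shift and turn from the pose commanded when the call began, along the tool's axes at that moment; what a row does not reach only later rows make up. A row lasts 1/8 s, in which the tool goes at most 62.5 mm and 10.7 degrees, less where a joint would pass 70% of its speed; a pose out of reach is approached as far as the arm can. A call with a gripper value outside its range is refused whole. The fingers move at their own pace and stop on an object; "newtons" is the grip in N (left out, the last holds). Time passes only in rows, so rows that repeat a pose let the fingers close. It gives the time, the measured TCP pose, the force, the opening and the grip force at its end, in the units of the state.
- sense(): the state, without advancing time (a new reading comes with each control period).
- camera(name): name is "scene" or "top"; returns (picture, depth): 480x640x3 uint8, blue, green, red; 480x640 float32, m along the optical axis (not along the pixel's ray), 0 where there is no reading.
- calibration(name): a dict with "fx", "fy", "cx", "cy" (pixels), "k1" (the pictures are not rectified: a ray, as slopes to the right and down, at radius r is drawn at 1 + k1 r^2 times it, then the intrinsics apply), "pose" (4x4, takes a point from camera to world coordinates). Camera axes: x right, y up, looking along -z (the intrinsics and any distortion apply to the point x, -y, -z); pixel columns grow to the right and rows downward; lengths in m; the calibration is good to about 2 mm. A picture is of the moment at which its call begins. calibration takes no time and is no camera call.
- job_done(): hands the job in; it is judged then, once.
The state is a dict: "t": time; "qpos": joint angles; "qd": joint speeds; "joint_efforts": joint torques, N m; "tcp_pos": TCP position; "ee_rot": TCP orientation; "force": force on the tool from outside, world axes, zero at the start; "wrist_torque": the same for the moment, N m; "gripper_width": finger opening in m; "gripper_force": force on a finger pad.
Only numpy, scipy, OpenCV 4.12 (cv2) and the standard library are available. Lean on these libraries where they do the work, as an engineer would, in place of code of your own. Each camera call takes 0.05 s, during which the arm holds its last target. There are 200 camera calls.

## Working session

There is one attempt and no reset: what is moved stays moved. The work goes in short steps, Python scripts to look and compute and a tool call to move; the robot and the scene stay as the last step left them, time stands still between calls to the robot, and variables do not carry over. Pictures are saved under pics/ and viewed, at most 10 in all, crops included, and the job is handed in when it is done.

Besides the shell and the picture viewer there is one more tool, called after "Call:" as name(argument=value, ...), one argument or row to a line, values as JSON. jog_arm: Moves the arm, as the interface text tells. Its arguments: {"type":"object","properties":{"twist":{"type":"array"},"delta_pos":{"type":"array"},"gripper":{"type":"array"},"newtons":{"type":"number"}},"required":["twist","delta_pos","gripper"]}

```bash
mkdir -p pics; ls; python3 - <<'E'
from plant import *
import cv2,numpy as np
s=sense();print({k:np.round(v,3) for k,v in s.items()})
for n in("scene","top"):
    p,d=camera(n);cv2.imwrite(f"pics/{n}0.png",p);np.save(f"pics/{n}0.npy",d);c=calibration(n);print(n,c)
E
```

```text
pics
{'t': np.float64(0.0), 'qpos': array([-1.269,  0.469, -0.049,  1.534,  0.024,  1.141, -0.082]), 'qd': array([ 0.001,  0.001, -0.001,  0.   , -0.   , -0.001, -0.001]), 'joint_efforts': array([-0.0000e+00, -5.0797e+01, -8.1000e-02, -2.3617e+01, -6.1000e-02,
        3.8000e-02,  0.0000e+00]), 'tcp_pos': array([0.219, 0.638, 0.247]), 'ee_rot': array([-5.170e-01, -3.098e+00,  3.000e-03]), 'force': array([-0.406, -0.535, -0.766]), 'wrist_torque': array([0.029, 0.032, 0.019]), 'gripper_force': np.float64(0.0), 'gripper_width': np.float64(0.086)}
scene {'fx': 593.8477144950973, 'fy': 593.8477144950973, 'cx': 321.03415625969427, 'cy': 235.67634803917696, 'k1': -0.18929101739029477, 'pose': array([[-0.61017005,  0.51983871, -0.59787978, -0.46442772],
       [-0.79226146, -0.39675061,  0.46358465,  0.90327449],
       [ 0.00378008,  0.75654257,  0.65393352,  1.16809103],
       [ 0.        ,  0.        ,  0.        ,  1.        ]])}
top {'fx': 580.260218789217, 'fy': 580.260218789217, 'cx': 309.0371450432327, 'cy': 244.15478944137834, 'k1': -0.1745368552670718, 'pose': array([[ 0.01349271,  0.99754232, -0.06875506,  0.4454938 ],
       [-0.99982664,  0.01257732, -0.0137293 ,  0.11294107],
       [-0.01283081,  0.06892838,  0.9975391 ,  1.48015864],
       [ 0.        ,  0.        ,  0.        ,  1.        ]])}
```

View pics/top0.png

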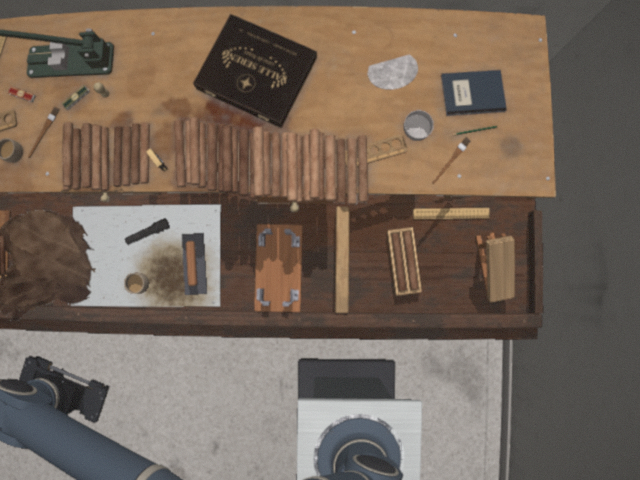

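View pics/scene0.png

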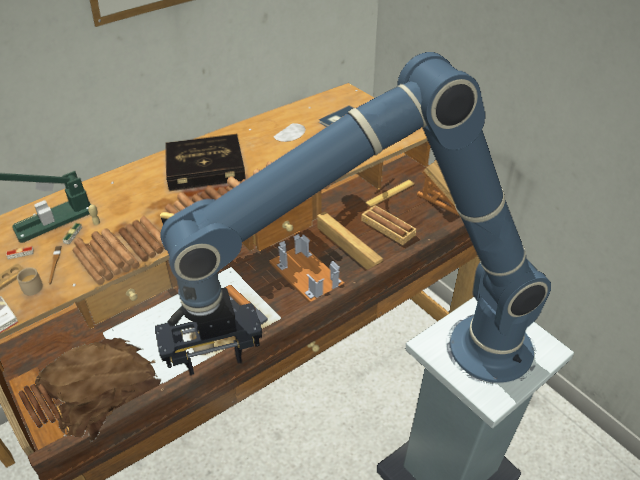

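The top view shows the weight at about (193,263), the frame at (278,267), the lower half at (404,262) and the lid at (497,268). Next I'll measure them by depth segmentation.

```bash
cat > h.py <<'E'
import cv2,numpy as np
from scipy.spatial.transform import Rotation as R
def cloud(c,d):
    K=np.array([[c["fx"],0,c["cx"]],[0,c["fy"],c["cy"]],[0,0,1]])
    v,u=np.mgrid[:480,:640]
    q=np.stack([u,v],-1).reshape(-1,1,2).astype(float)
    n=cv2.undistortPointsIter(q,K,np.array([c["k1"],0,0,0,0.]),None,None,(3,50,1e-9)).reshape(480,640,2)
    P=np.dstack([n[...,0]*d,-n[...,1]*d,-d])
    return P@c["pose"][:3,:3].T+c["pose"][:3,3]
def rect(P,m):
    x=P[m][:,:2].astype(np.float32)*1000
    (cx,cy),(w,h),a=cv2.minAreaRect(x)
    if w<h: w,h,a=h,w,a+90
    a=(a+90)%180-90
    return np.round([cx,cy,w,h,a],1)
E
python3 - <<'E'
from plant import *
from h import *
c=calibration("top");d=np.load("pics/top0.npy");p=cv2.imread("pics/top0.png")
P=cloud(c,d);np.save("pics/P.npy",P)
def box(u0,u1,v0,v1):
    m=np.zeros((480,640),bool);m[v0:v1,u0:u1]=1;return m&(d>0)
for n,b in dict(board=(310,330,230,290),board2=(365,385,230,290),board3=(440,465,230,290),plate=(90,120,230,260)).items():
    print(n,np.round(np.percentile(P[box(*b)][:,2],[5,50,95])*1000,1))
def rep(n,b,lo,hi):
    m=box(*b)&(P[...,2]>lo)&(P[...,2]<hi);k,l,s,_=cv2.connectedComponentsWithStats(m.astype(np.uint8))
    i=1+np.argmax(s[1:,4]);m=l==i
    print(n,m.sum(),rect(P,m),np.round(P[m].mean(0)*1000,1),'zmed',np.round(np.percentile(P[m][:,2],[5,50,95])*1000,1))
    return m
rep('lower',(380,430,220,303),.015,.06)
rep('grip',(172,215,225,300),.03,.07)
rep('weight',(172,215,225,300),.008,.07)
rep('frame',(250,308,218,318),.006,.03)
m=box(250,308,218,318)&(P[...,2]>.045)
k,l,s,_=cv2.connectedComponentsWithStats(m.astype(np.uint8))
for i in range(1,k): print('angle',s[i],np.round(P[l==i].mean(0)*1000,1),P[l==i][:,2].max())
m=rep('lid',(470,520,225,310),.04,.16)
q=P[m];A=np.c_[q[:,:2],np.ones(len(q))];w=np.linalg.lstsq(A,q[:,2],rcond=None)[0]
r=q[:,2]-A@w;k=abs(r)<.006;w=np.linalg.lstsq(A[k],q[k,2],rcond=None)[0];print(k.sum(),len(k),'grad',w,np.degrees(np.arctan(np.hypot(*w[:2]))),np.degrees(np.arctan2(w[1],w[0])))
print(rect(P[m][k][None],np.ones((1,k.sum()),bool)),P[m][k].mean(0))
crop=np.hstack([cv2.resize(p[222:318,u:u+80],None,fx=3.3,fy=3.3,interpolation=cv2.INTER_CUBIC) for u in(238,365,460)]);cv2.imwrite("pics/crop.png",crop);print(crop.shape)
E
```

```text
board [-5.6 -0.3  5.1]
board2 [-6.5 -0.6  4.9]
board3 [-6.  -0.4  5. ]
plate [-2.8  2.4  8.1]
lower 1638 [ 507.3 -107.2  162.7   66.8    7.9] [ 506.8 -106.1   28.3] zmed [18.1 28.6 36.7]
grip 368 [493.5 427.4 110.4  22.6   5. ] [492.9 425.5  49.6] zmed [41.5 50.2 56.3]
weight 1283 [494.9 427.6 159.4  60.3   4.7] [493.  424.1  23.6] zmed [ 9.  14.7 53.5]
frame 3455 [487.1 208.8 221.5 126.9   0.9] [484.7 209.   12. ] zmed [ 7.1 11.8 17.4]
angle [260 229  12  17 101] [561.  242.7  68.1] 0.08048147036914677
angle [285 229  11  18  88] [561.4 175.9  71.5] 0.08154456186809345
angle [258 289  12  16  81] [413.  245.9  70.9] 0.08001965272169542
angle [283 290  12  17  69] [407.7 177.7  72. ] 0.07990008968591633
angle [252 311   9   7  18] [371.2 262.6  47.2] 0.05121628040065529
angle [250 312   1   1   1] [374.5 276.1  47.5] 0.047491423188413595
angle [259 312  21   6  53] [368.  230.9  47.1] 0.0517159940215004
angle [274 313   1   1   1] [373.  216.8  46.5] 0.04650949977246688
angle [281 312  17   6  39] [368.6 179.2  47.2] 0.051945841781563695
angle [297 313  10   5  19] [369.1 149.8  47.2] 0.051404025791868424
angle [303 313   1   1   1] [374.2 145.2  46.6] 0.046554962682674006
angle [250 316   3   2   3] [363.  273.6  46.8] 0.047437851113567575
angle [278 316   1   2   2] [364.6 206.8  46.3] 0.046641014120909485
angle [280 316   2   2   2] [364.7 200.6  46.1] 0.046548556021443144
angle [307 316   1   2   2] [365.8 135.3  48. ] 0.049060461310953096
lid 1772 [ 491.  -335.9  162.1   69.    11.4] [ 490.4 -333.4   90. ] zmed [ 51.3  91.1 125.2]
1123 1772 grad [ 0.52907183  0.03108845 -0.15787977] 27.92289299449867 3.362854042465757
[ 485.2 -337.   151.2   68.1   10.7] [ 0.47770891 -0.33937514  0.08431191]
(317, 792, 3)
```

View pics/crop.png

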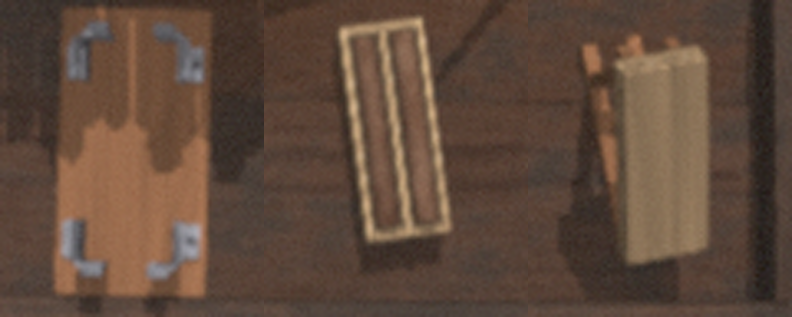

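The crop shows the frame with its four angles, the lower half at about 8° yaw, and the lid climbing towards +x. Single-frame depth noise is about 3 mm, so I'll average frames.

```bash
cat >> h.py <<'E'
def avg(camera,n,k):
    D=[];I=[]
    for _ in range(k):
        p,d=camera(n);D.append(d);I.append(p.astype(float))
    D=np.array(D);return np.mean(I,0).astype(np.uint8),np.median(D,0)*(D>0).all(0)
def big(m):
    k,l,s,_=cv2.connectedComponentsWithStats(m.astype(np.uint8));return l==1+np.argmax(s[1:,4])
def box(u0,u1,v0,v1):
    m=np.zeros((480,640),bool);m[v0:v1,u0:u1]=1;return m
def onplane(c,P,z):   # intersect each pixel ray with height z
    o=c["pose"][:3,3];return o+(P-o)*((z-o[2])/(P[...,2:]-o[2]))
def mom(Q,m):  # centroid, yaw by moments, extents (mm)
    x=Q[m][:,:2]*1000;mu=x.mean(0);w,V=np.linalg.eigh(np.cov((x-mu).T));v=V[:,1]
    return np.round([*mu,np.degrees(np.arctan(v[1]/v[0])),*np.sqrt(12*w[::-1])],1)
E
python3 - <<'E'
from plant import *
from h import *
p,d=avg(camera,"top",14);np.save("pics/topavg.npy",d);cv2.imwrite("pics/topavg.png",p)
c=calibration("top");P=cloud(c,d);Z=P[...,2];ok=d>0
b=box(440,465,230,290)&ok;print('noise',Z[b].std()*1000,np.median(Z[b]))
def rep(n,bx,lo,hi,z,fill=False):
    m=big(box(*bx)&ok&(Z>lo)&(Z<hi))
    if fill: m=cv2.morphologyEx(m.astype(np.uint8),cv2.MORPH_CLOSE,np.ones((9,9)))>0
    Q=onplane(c,np.where(Z[...,None]>-1,P,P),z);print(n,m.sum(),mom(Q,m),rect(Q,m),np.median(Z[m]))
rep('lower',(380,430,220,303),.016,.06,.026,True)
rep('grip',(172,215,225,300),.036,.09,.052)
rep('weight',(172,215,225,300),.008,.09,.013,True)
rep('frame',(245,312,215,313),.006,.1,.012,True)
m=box(245,312,218,308)&ok&(Z>.05)
k,l,s,ce=cv2.connectedComponentsWithStats(m.astype(np.uint8))
for i in range(1,k):
    if s[i,4]>30: Q=onplane(c,P,.07);print('angle',s[i,4],np.round(Q[l==i].mean(0)*1000,1),np.round(Q[l==i].min(0)*1000,1),np.round(Q[l==i].max(0)*1000,1))
m=big(box(483,520,225,310)&ok&(Z>.035))
q=P[m];k=np.ones(len(q),bool)
for t in(.01,.006,.004,.004):
    A=np.c_[q[:,:2],np.ones(len(q))];w=np.linalg.lstsq(A[k],q[k,2],rcond=None)[0];k=abs(q[:,2]-A@w)<t
n=np.array([-w[0],-w[1],1]);n/=np.linalg.norm(n);print('lid n',n,'tilt',np.degrees(np.arccos(n[2])),'slope yaw',np.degrees(np.arctan2(w[1],w[0])),k.sum(),len(k))
q=q[k];mu=q.mean(0);ex=np.array([1,0,w[0]]);ex/=np.linalg.norm(ex);ey=np.cross(n,ex);X=np.stack([(q-mu)@ex,(q-mu)@ey,0*q[:,0]],1)[None]
mm=np.ones(X.shape[:2],bool);r=rect(X,mm);print('rect',r,'mom',mom(X,mm));
for s in (r[:2],mom(X,mm)[:2]): print('lid top c',mu+s[0]/1e3*ex+s[1]/1e3*ey)
print('right wall',[(u,np.round(P[265,u]*1000)) for u in range(518,545,4)])
cv2.imwrite("pics/f.png",cv2.resize(p[215:315,240:315],None,fx=6,fy=6,interpolation=cv2.INTER_CUBIC)[:600])
E
```

```text
noise 1.6342901590460464 -0.00046856274480888693
lower 1684 [nan nan nan nan nan] [nan nan nan  0. nan] 0.02865832117295075
grip 343 [492.6 425.1   4.8 109.5  21.5] [493.3 425.  109.8  21.5   4.9] 0.050871431748523266
weight 1344 [nan nan nan nan nan] [571.5 430.9   0.    0.    0. ] 0.013430681327597616
frame 4072 [nan nan nan nan nan] [nan nan  0.  0.  0.] 0.011903826815395813
angle 93 [560.6 242.6  70. ] [539.1 225.7  70. ] [578.6 252.6  70. ]
angle 84 [561.3 175.8  70. ] [537.7 166.5  70. ] [579.2 191.6  70. ]
angle 75 [412.8 245.8  70. ] [395.6 227.7  70. ] [432. 255.  70.]
angle 60 [407.7 177.8  70. ] [391.5 167.3  70. ] [430.7 193.6  70. ]
lid n [-0.49024246 -0.09215928  0.86670006] tilt 29.922599531241012 slope yaw 10.646616223298022 1406 1665
rect [ -3.7  -1.2 163.7  65.9  10. ] mom [ -0.    0.    9.9 162.9  66.8]
lid top c [ 0.48095557 -0.33816204  0.08771434]
lid top c [ 0.48412162 -0.33696715  0.08963225]
right wall [(518, array([ 500., -411.,   -1.])), (522, array([ 500., -422.,   -2.])), (526, array([ 500., -433.,    0.])), (530, array([ 500., -437.,   18.])), (534, array([ 499., -439.,   42.])), (538, array([ 499., -448.,   45.])), (542, array([ 499., -458.,   48.]))]h.py:26: RuntimeWarning: divide by zero encountered in divide
  o=c["pose"][:3,3];return o+(P-o)*((z-o[2])/(P[...,2:]-o[2]))
h.py:26: RuntimeWarning: invalid value encountered in multiply
  o=c["pose"][:3,3];return o+(P-o)*((z-o[2])/(P[...,2:]-o[2]))
```

View pics/f.png

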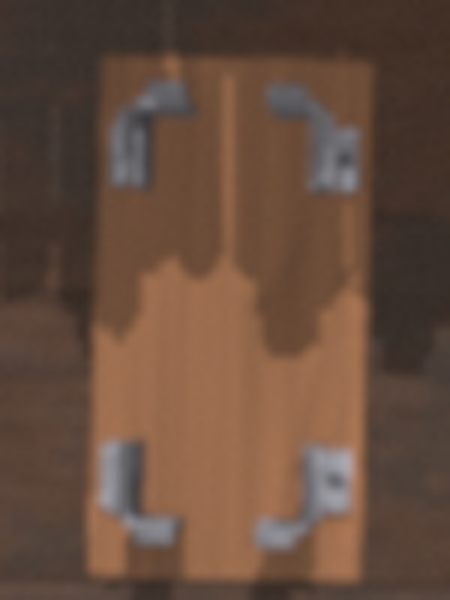

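The frame board stands out clearly in colour, spanning roughly u 255–302 and v 225–311. I'll fit outlines by back-projecting them at known heights.

```bash
cat >> h.py <<'E'
def rays(c): return cloud(c,np.ones((480,640)))
def plane(c,z):
    o=c["pose"][:3,3];P=rays(c)-o;return o+P*((z-o[2])/P[...,2:])
def close(m,k=9): return cv2.morphologyEx(m.astype(np.uint8),cv2.MORPH_CLOSE,np.ones((k,k)))>0
E
python3 - <<'E'
from plant import *
from h import *
d=np.load("pics/topavg.npy");p=cv2.imread("pics/topavg.png").astype(int);c=calibration("top");P=cloud(c,d);Z=P[...,2];ok=d>0
rb=p[...,2]-p[...,0]
print('rb rows',rb[265,245:312:3])
for n,m,z in [('lower',close(big(box(380,430,220,303)&ok&(Z>.016))),.026),
  ('weight',close(big(box(172,215,225,300)&ok&(Z>.008))),.013),
  ('gripbar',big(box(172,215,225,300)&ok&(Z>.036)),.052),
  ('frame_d',close(big(box(245,312,215,312)&ok&(Z>.006)))&box(0,640,0,312),.012),
  ('frame_c',close(big(box(245,312,215,315)&(rb>32)),15),.012)]:
    Q=plane(c,z);print(n,m.sum(),mom(Q,m),rect(Q,m),np.argwhere(m).min(0)[::-1],np.argwhere(m).max(0)[::-1])
E
```

```text
rb rows [30 30 19 22 51 53 64 76 77 78 78 77 71 49 48 51 55 73 80 21 15 16 16]
lower 1684 [ 506.8 -106.4    8.4  162.6   66.1] [ 507.1 -106.4  162.6   66.1    8.4] [387 228] [421 294]
weight 1344 [493.4 426.4   4.8 156.4  57.1] [493.5 426.4 156.2  57.    4.9] [182 233] [206 294]
gripbar 343 [492.6 425.1   4.8 109.5  21.5] [493.3 425.  109.8  21.5   4.9] [186 241] [196 285]
frame_d 4005 [484.9 210.1  -1.2 222.  117. ] [486.8 217.6 221.  154.4   0.9] [245 224] [306 311]
frame_c 4447 [480.8 212.5  -2.  224.8 131.5] [485.6 212.9 225.7 166.9   2.2] [245 223] [311 312]
```

```bash
cat >> h.py <<'E'
def pose_R(yaw_y,tilt=0):
    """tool y horizontal at world angle yaw_y (deg), tool z down, then tilted about y so z leans by tilt deg toward +x-ish"""
    y=np.array([np.cos(np.radians(yaw_y)),np.sin(np.radians(yaw_y)),0]);z=np.array([0,0,-1.])
    f=np.array([y[1],-y[0],0]); f=f*np.sign(f[0])  # horizontal, +x side
    t=np.radians(tilt);z=np.cos(t)*z+np.sin(t)*f;x=np.cross(y,z);return np.stack([x,y,z],1)
def go(s,pts):
    """pts: list of (xyz mm, R or None) -> tool-frame delta_pos mm & twist from measured pose"""
    R0=R.from_rotvec(s["ee_rot"]);p0=np.array(s["tcp_pos"])*1000
    for p,Rt in pts:
        dp=R0.inv().apply(np.array(p)-p0);tw=(R0.inv()*R.from_matrix(Rt)).as_rotvec() if Rt is not None else np.zeros(3)
        print('to',p,'delta',np.round(dp,1).tolist(),'twist',np.round(tw,3).tolist())
def st(s): print('t',round(float(s["t"]),2),'tcp',np.round(np.array(s["tcp_pos"])*1000,1),'rv',np.round(s["ee_rot"],3),'q',np.round(s["qpos"],2),'F',np.round(s["force"],1),'w',round(float(s["gripper_width"])*1000,1),'g',round(float(s["gripper_force"]),1))
E
python3 - <<'E'
from plant import *
from h import *
s=sense();st(s);Rt=pose_R(98.4)
go(s,[((450,300,220),Rt),((507,-107,180),Rt),((507,-107,110),Rt)])
d=np.load("pics/topavg.npy");p=cv2.imread("pics/topavg.png").astype(float);c=calibration("top");Q=plane(c,.012)
g=p[...,2]-p[...,0]*.9
g=cv2.GaussianBlur(g,(0,0),.7)
# left/right edges by max gradient per row
E={}
for name,(a,b,sg) in dict(left=(250,263,1),right=(294,308,-1)).items():
    pts=[]
    for v in range(232,306):
        gr=np.diff(g[v,a:b])*sg;i=gr.argmax()
        if 0<i<len(gr)-1:
            o=.5*(gr[i-1]-gr[i+1])/(gr[i-1]-2*gr[i]+gr[i+1]);u=a+i+.5+o
            pts.append([np.interp(u,range(640),Q[v,:,k])*1000 for k in(0,1)])
    pts=np.array(pts);k=np.ones(len(pts),bool)
    for _ in range(5):
        f=np.polyfit(pts[k,0],pts[k,1],1);r=pts[:,1]-np.polyval(f,pts[:,0]);k=abs(r)<max(1,2*np.median(abs(r)))
    print(name,'yaw',np.degrees(np.arctan(f[0])),'y at x=485:',np.polyval(f,485),k.sum(),r[k].std())
for name,(a,b,sg) in dict(far=(219,230,1),near=(305,318,-1)).items():
    pts=[]
    for u in range(262,296):
        gr=np.diff(g[a:b,u])*sg;i=gr.argmax()
        if 0<i<len(gr)-1:
            o=.5*(gr[i-1]-gr[i+1])/(gr[i-1]-2*gr[i]+gr[i+1]);v=a+i+.5+o
            pts.append([np.interp(v,range(480),Q[:,u,k])*1000 for k in(0,1)])
    pts=np.array(pts);print(name,np.median(pts[:,0]),pts[:,0].std(),len(pts))
E
```

```text
t 0.8 tcp [219.2 638.4 247.6] rv [0.517 3.099 0.   ] q [-1.27  0.47 -0.05  1.53  0.02  1.14 -0.08] F [-0.5  1.1  0. ] w 87.3 g 0.0
to (450, 300, 220) delta [-328.2, -245.1, 27.6] twist [0.0, 0.0, -0.477]
to (507, -107, 180) delta [-514.3, -611.5, 67.5] twist [0.0, 0.0, -0.477]
to (507, -107, 110) delta [-514.3, -611.5, 137.5] twist [0.0, 0.0, -0.477]
left yaw -0.6981936054795141 y at x=485: 269.63714120124155 74 0.8190804368971484
right yaw -0.5494774652585273 y at x=485: 152.7871301804397 74 0.5456869401140769
far 597.1390370287918 0.37275921074959895 34
near 375.87441336737004 0.2506868759326004 34
```

Call:
jog_arm(
  twist=[
    [0,0,-0.2],
    [0,0,-0.4],
    [0,0,-0.477],
    [0,0,-0.477],
    [0,0,-0.477],
    [0,0,-0.477],
    [0,0,-0.477],
    [0,0,-0.477],
    [0,0,-0.477],
    [0,0,-0.477],
    [0,0,-0.477],
    [0,0,-0.477],
  ],
  delta_pos=[
    [-50,-37,5],
    [-100,-75,10],
    [-150,-112,14],
    [-200,-150,18],
    [-250,-187,22],
    [-300,-225,27],
    [-350,-280,30],
    [-385,-332,35],
    [-415,-385,40],
    [-445,-440,45],
    [-470,-495,50],
    [-495,-550,56],
  ],
  gripper=[87,87,87,87,87,87,87,87,87,87,87,87],
)

```text
t: 2.3
tcp_pos: [0.5083, -0.0361, 0.1927]
ee_rot: [-0.23, 3.132, 0.0]
force: [1.4, -0.3, -0.1]
gripper_width: 0.0869
gripper_force: 0.0
```

```bash
python3 - <<'E'
from plant import *
from h import *
s=sense();st(s);Rt=pose_R(98.4)
go(s,[((507,-107,110),Rt),((507,-107,60),Rt),((507,-107,29),Rt)])
E
```

```text
t 2.3 tcp [508.3 -36.1 192.7] rv [-0.23   3.132  0.   ] q [-0.14  0.26  0.16  1.99 -0.05  0.89  1.76] F [ 1.4 -0.3 -0.1] w 86.9 g 0.0
to (507, -107, 110) delta [11.7, -70.0, 82.6] twist [0.0, 0.001, -0.0]
to (507, -107, 60) delta [11.8, -70.0, 132.6] twist [0.0, 0.001, -0.0]
to (507, -107, 29) delta [11.8, -70.0, 163.6] twist [0.0, 0.001, -0.0]
```

Call:
jog_arm(
  twist=[
    [0,0,0],
    [0,0,0],
    [0,0,0],
    [0,0,0],
    [0,0,0],
    [0,0,0],
    [0,0,0],
    [0,0,0],
    [0,0,0],
    [0,0,0],
    [0,0,0],
    [0,0,0],
  ],
  delta_pos=[
    [6,-35,40],
    [11.7,-70,80],
    [11.7,-70,115],
    [11.7,-70,140],
    [11.7,-70,155],
    [11.7,-70,163.5],
    [11.7,-70,163.5],
    [11.7,-70,163.5],
    [11.7,-70,163.5],
    [11.7,-70,163.5],
    [11.7,-70,163.5],
    [11.7,-70,163.5],
  ],
  gripper=[87,87,87,87,87,87,87,70,66,62,58,58],
  newtons=25,
)

```text
t: 3.8
tcp_pos: [0.507, -0.1057, 0.0293]
ee_rot: [-0.229, 3.132, -0.001]
force: [-0.4, -2.0, 4.3]
gripper_width: 0.064
gripper_force: 25.0
```

```bash
python3 - <<'E'
from plant import *
from h import *
s=sense();st(s)
p,d=camera("top");cv2.imwrite("pics/t1.png",p);p2,d2=camera("scene")
cv2.imwrite("pics/g1.png",np.hstack([cv2.resize(p[210:310,350:450],(400,400)),cv2.resize(p2[150:290,320:460],(400,400))]))
E
```

```text
t 3.8 tcp [ 507.  -105.7   29.3] rv [-2.290e-01  3.132e+00 -1.000e-03] q [ 0.01  0.52  0.14  2.09 -0.14  0.54  1.97] F [-0.4 -2.   4.3] w 64.0 g 25.0
```

View pics/g1.png

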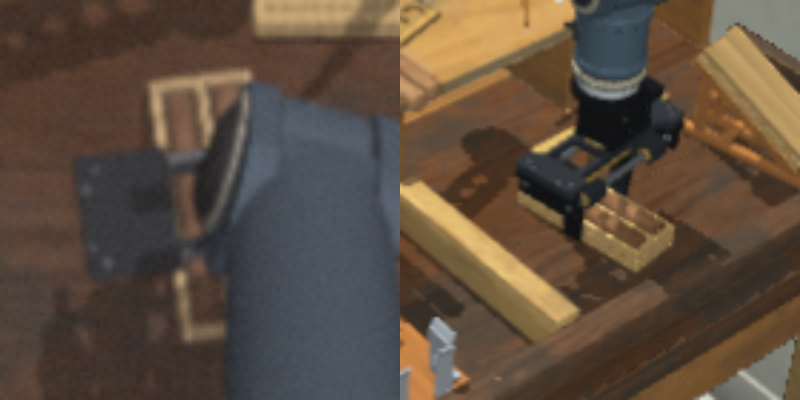

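The block is held across its width at 64.0 mm and barely moved; its left edge stays at u≈387. I'll lift it and carry it over the frame.

```bash
python3 - <<'E'
from plant import *
from h import *
s=sense();Rt=pose_R(89.4)
go(s,[((507,-105.7,135),None),((486.5,212,135),Rt)])
E
```

```text
to (507, -105.7, 135) delta [-0.1, -0.1, -105.7] twist [0.0, 0.0, 0.0]
to (486.5, 212, 135) delta [-26.0, 317.2, -105.9] twist [-0.001, 0.001, 0.156]
```

Call:
jog_arm(
  twist=[
    [0,0,0],
    [0,0,0],
    [0,0,0],
    [0,0,0],
    [0,0,0],
    [0,0,0],
    [0,0,0],
    [0,0,0],
    [0,0,0.02],
    [0,0,0.04],
    [0,0,0.06],
    [0,0,0.08],
  ],
  delta_pos=[
    [0,0,-4],
    [0,0,-12],
    [0,0,-25],
    [0,0,-42],
    [0,0,-60],
    [0,0,-78],
    [0,5,-92],
    [-1,15,-101],
    [-3,32,-105],
    [-5,56,-106],
    [-7,84,-106],
    [-9,113,-106],
  ],
  gripper=[58,58,58,58,58,58,58,58,58,58,58,58],
)

```text
t: 5.4
tcp_pos: [0.4984, 0.0096, 0.1349]
ee_rot: [0.104, -3.139, -0.001]
force: [-1.1, 0.1, -2.2]
gripper_width: 0.0638
gripper_force: 25.0
```

```bash
python3 - <<'E'
from plant import *
from h import *
s=sense();st(s);Rt=pose_R(89.4)
go(s,[((486.5,212,135),Rt)])
E
```

```text
t 5.4 tcp [498.4   9.6 134.9] rv [ 1.040e-01 -3.139e+00 -1.000e-03] q [-0.24  0.32  0.16  2.07 -0.08  0.76  1.61] F [-1.1  0.1 -2.2] w 63.8 g 25.0
to (486.5, 212, 135) delta [-1.5, 202.7, -0.1] twist [0.0, -0.001, 0.077]
```

Call:
jog_arm(
  twist=[
    [0,0,0.01],
    [0,0,0.025],
    [0,0,0.04],
    [0,0,0.05],
    [0,0,0.06],
    [0,0,0.07],
    [0,0,0.077],
    [0,0,0.077],
    [0,0,0.077],
    [0,0,0.077],
    [0,0,0.077],
  ],
  delta_pos=[
    [0,29,0],
    [0,58,0],
    [0,87,0],
    [-1,116,0],
    [-1,143,0],
    [-1,166,0],
    [-1.5,184,0],
    [-1.5,196,0],
    [-1.5,202.5,0],
    [-1.5,202.5,0],
    [-1.5,202.5,0],
  ],
  gripper=[58,58,58,58,58,58,58,58,58,58,58],
)

```text
t: 6.78
tcp_pos: [0.4871, 0.2092, 0.1348]
ee_rot: [-0.019, -3.141, 0.001]
force: [0.2, -1.0, -2.7]
gripper_width: 0.064
gripper_force: 25.0
```

```bash
python3 - <<'E'
from plant import *
from h import *
s=sense();st(s)
p,d=avg(camera,"top",6);p2,d2=avg(camera,"scene",6)
np.savez("pics/hov.npz",p=p,d=d,p2=p2,d2=d2)
cv2.imwrite("pics/g2.png",np.hstack([cv2.resize(p[215:315,230:330],(400,400)),cv2.resize(p2[200:310,250:360],(400,400))]))
E
```

```text
t 6.78 tcp [487.1 209.2 134.8] rv [-1.900e-02 -3.141e+00  1.000e-03] q [-0.58  0.37  0.12  2.   -0.06  0.78  1.13] F [ 0.2 -1.  -2.7] w 64.0 g 25.0
```

View pics/g2.png

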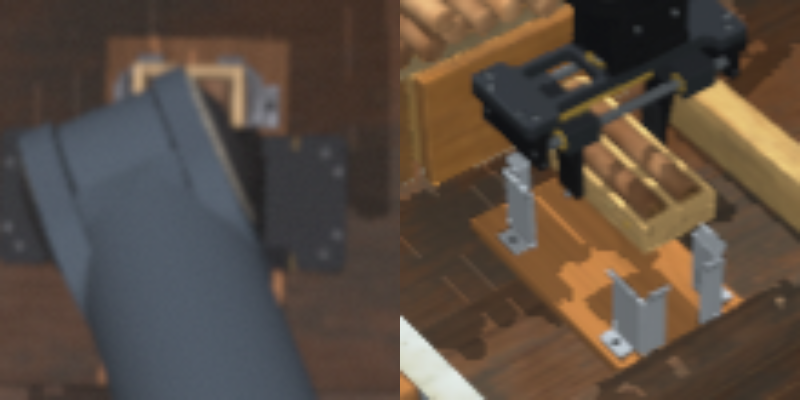

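The block hangs level over the frame with both cigars seated; its far end is visible in the top view at u≈263–291, v≈231. I'll measure its offset there.

```bash
python3 - <<'E'
from plant import *
from h import *
f=np.load("pics/hov.npz");p=f["p"].astype(float);d=f["d"];c=calibration("top");Q=plane(c,.1315)*1000
P=cloud(c,d)*1000
g=cv2.GaussianBlur(p.mean(2),(0,0),.6)
for v in (233,235,237): print(v,np.round(g[v,258:298]).astype(int))
print('col277',np.round(g[224:240,270]).astype(int),np.round(g[224:240,280]).astype(int))
m=big(box(255,298,225,240)&(P[...,2]>118)&(P[...,2]<140))
print(m.sum(),np.argwhere(m).min(0),np.argwhere(m).max(0),np.median(P[m][:,2]))
for v in range(231,240): 
    u=np.where(m[v])[0]
    if len(u): print(v,u.min(),u.max(),Q[v,u.min()].round(1),Q[v,u.max()].round(1))
E
```

```text
233 [ 79  85  88  88 103 137 159 148 125 119 121 117 106  96  89  86  85  90
 108 128 137 134 132 131 131 132 132 133 135 139 149 154 135 106  97  95
  90  88  85  83]
235 [ 89  98  97  88  97 132 155 138  99  79  80  83  84  85  86  88  89  91
 100 110 107  92  87  92  98 101 100  98  95 104 131 148 133 103  95  97
 100  97  92  90]
237 [ 98 108 102  90  97 122 135 119  91  76  76  83  88  90  91  92  92  93
  96 104 109  97  79  77  87  96  99  94  88  98 131 151 135 104  94  96
 103 108 112 116]
col277 [ 68  79  83  86  88  95 110 127 126 106  88  84  86  88  89  88] [ 65  78  82  83  84  87  99 124 141 132 105  87  82  79  82  90]
84 [232 277] [239 291] 131.13255576311434
232 277 290 [566.  206.7 131.5] [566.3 176.3 131.5]
233 277 291 [563.6 206.7 131.5] [564.  174.  131.5]
234 279 291 [561.3 202.  131.5] [561.7 173.9 131.5]
235 279 291 [559.  201.9 131.5] [559.3 173.9 131.5]
236 280 291 [556.7 199.6 131.5] [557.  173.9 131.5]
237 283 290 [554.4 192.5 131.5] [554.6 176.2 131.5]
238 283 290 [552.1 192.5 131.5] [552.3 176.1 131.5]
239 285 290 [549.8 187.8 131.5] [549.9 176.1 131.5]
```

Call:
jog_arm(
  twist=[
    [0,0,0],
    [0,0,0],
    [0,0,0],
    [0,0,0],
    [0,0,0],
    [0,0,0],
    [0,0,0],
    [0,0,0],
    [0,0,0],
  ],
  delta_pos=[
    [1.1,3.1,0],
    [1.1,3.1,8],
    [1.1,3.1,18],
    [1.1,3.1,28],
    [1.1,3.1,36],
    [1.1,3.1,43],
    [1.1,3.1,50],
    [1.1,3.1,55],
    [1.1,3.1,55],
  ],
  gripper=[58,58,58,58,58,58,58,58,58],
)

```text
t: 8.5
tcp_pos: [0.4858, 0.2131, 0.0795]
ee_rot: [-0.017, -3.141, 0.0]
force: [-0.1, 0.3, -2.9]
gripper_width: 0.064
gripper_force: 25.0
```

```bash
python3 - <<'E'
from plant import *
from h import *
s=sense();st(s);print(s["wrist_torque"])
p,d=avg(camera,"top",4);p2,d2=avg(camera,"scene",6);np.savez("pics/hov2.npz",p=p,p2=p2)
cv2.imwrite("pics/g3.png",np.hstack([cv2.resize(p[215:255,250:306],(448,320)),cv2.resize(p2[225:305,265:345],(352,320))]))
E
```

```text
t 8.5 tcp [485.8 213.1  79.5] rv [-0.017 -3.141  0.   ] q [-0.58  0.45  0.11  2.03 -0.07  0.66  1.14] F [-0.1  0.3 -2.9] w 64.0 g 25.0
[-0.05067944 -0.04634655 -0.01581214]
```

View pics/g3.png

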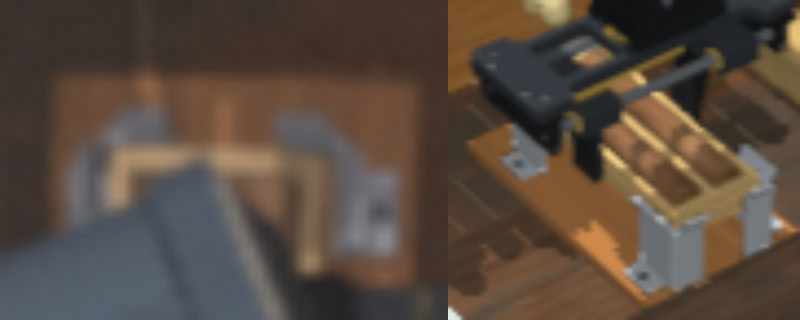

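The block is inside all four angles with no contact force, so I'll lower it to the floor.

Call:
jog_arm(
  twist=[
    [0,0,0],
    [0,0,0],
    [0,0,0],
    [0,0,0],
    [0,0,0],
    [0,0,0],
    [0,0,0],
  ],
  delta_pos=[
    [0,-0.3,7],
    [0,-0.5,16],
    [0,-0.5,25],
    [0,-0.5,32],
    [0,-0.5,36],
    [0,-0.5,37.5],
    [0,-0.5,37.5],
  ],
  gripper=[58,58,58,58,58,58,58],
)

```text
t: 9.88
tcp_pos: [0.4861, 0.2128, 0.0424]
ee_rot: [0.017, 3.141, 0.0]
force: [0.7, -0.5, -1.9]
gripper_width: 0.0637
gripper_force: 25.0
```

Call:
jog_arm(
  twist=[
    [0,0,0],
    [0,0,0],
    [0,0,0],
  ],
  delta_pos=[
    [0,0,1],
    [0,0,1.5],
    [0,0,1.5],
  ],
  gripper=[58,58,58],
)

```text
t: 10.25
tcp_pos: [0.4862, 0.2129, 0.0414]
ee_rot: [0.017, 3.141, 0.001]
force: [-2.9, 0.1, 2.1]
gripper_width: 0.0639
gripper_force: 25.0
```

Call:
jog_arm(
  twist=[
    [0,0,0],
    [0,0,0],
    [0,0,0],
    [0,0,0],
    [0,0,0],
    [0,0,0],
    [0,0,0],
    [0,0,0],
    [0,0,0],
    [0,0,0],
  ],
  delta_pos=[
    [0,0,0],
    [0,0,0],
    [0,0,0],
    [0,0,0],
    [0,0,-10],
    [0,0,-30],
    [0,0,-60],
    [0,0,-100],
    [0,0,-140],
    [0,0,-160],
  ],
  gripper=[66,70,78,84,84,84,84,84,84,84],
)

```text
t: 11.5
tcp_pos: [0.4869, 0.2131, 0.204]
ee_rot: [0.017, 3.138, 0.004]
force: [-0.6, -1.0, -0.2]
gripper_width: 0.084
gripper_force: 0.0
```

```bash
python3 - <<'E'
from plant import *
from h import *
s=sense();st(s)
y=10.3
# lid: top centre cam ~ (482.5,-337.5,88.5); bias +1 in y
Rt=pose_R(-90+y,30);Rd=pose_R(-90+y)
n=-Rt[:,2];print('n',n)
c=np.array([482.5,-337,88.5]);
def at(dep): return (c-n*dep)   # TCP at depth dep below top face along normal
go(s,[((470,-30,220),pose_R(0)),((470,-200,220),Rd),((440,-330,215),Rt),(at(-80).round(1),Rt)])
print(at(-80),at(5))
f=np.load("pics/hov2.npz")
E
```

```text
t 11.5 tcp [486.9 213.1 204. ] rv [0.017 3.138 0.004] q [-0.6   0.28  0.13  1.93 -0.04  0.93  1.11] F [-0.6 -1.  -0.2] w 84.0 g 0.0
n [-0.49194252 -0.08940111  0.8660254 ]
to (470, -30, 220) delta [14.2, -243.2, -16.6] twist [0.005, 0.001, 1.56]
to (470, -200, 220) delta [12.3, -413.2, -17.0] twist [0.006, -0.003, 2.951]
to (440, -330, 215) delta [40.9, -543.5, -12.4] twist [-0.759, 0.07, 2.857]
to [ 443.1 -344.2  157.8] delta [37.8, -557.8, 44.8] twist [-0.759, 0.07, 2.857]
[ 443.14459848 -344.1520886   157.7820323 ] [ 484.95971259 -336.55299446   84.16987298]
```

Call:
jog_arm(
  twist=[
    [0,0,0.17],
    [0,0,0.34],
    [0,0,0.51],
    [0,0,0.68],
    [0,0,0.85],
    [0,0,1.02],
    [0,0,1.2],
    [0,0,1.38],
    [0,0,1.56],
    [0,0,1.74],
    [0,0,1.92],
    [0,0,2.1],
  ],
  delta_pos=[
    [2,-25,-10],
    [4,-55,-16],
    [6,-90,-16],
    [8,-125,-16],
    [10,-160,-16],
    [12,-195,-16],
    [14,-230,-16],
    [14,-265,-16],
    [14,-300,-16],
    [13,-335,-16],
    [13,-370,-16],
    [12,-400,-16],
  ],
  gripper=[84,84,84,84,84,84,84,84,84,84,84,84],
)

```text
t: 13.0
tcp_pos: [0.4695, -0.1884, 0.2175]
ee_rot: [2.738, 1.539, 0.002]
force: [0.8, 0.1, 0.3]
gripper_width: 0.0842
gripper_force: 0.0
```

```bash
python3 - <<'E'
from plant import *
from h import *
s=sense();st(s)
p,d=avg(camera,"top",4);cv2.imwrite("pics/fl.png",p)
c=calibration("top");Q=plane(c,.038)*1000;P=cloud(c,d)*1000
m=big(box(258,300,222,305)&(P[...,2]>30)&(P[...,2]<50)&(d>0));print(mom(Q,m),rect(Q,m),np.percentile(P[m][:,2],[5,50,95]))
y=10.3
Rt=pose_R(-90+y,30);Rd=pose_R(-90+y);n=-Rt[:,2];C=np.array([482.5,-337,88.5])
go(s,[((460,-260,220),Rd),((435,-335,200),Rt),((C+n*70).round(1),Rt)])
E
```

```text
t 13.0 tcp [ 469.5 -188.4  217.5] rv [2.738e+00 1.539e+00 2.000e-03] q [-0.27  0.26  0.69  1.99 -0.2   0.96 -0.03] F [0.8 0.1 0.3] w 84.2 g 0.0
[ 4.840363e+05  2.109447e+05 -1.000000e+00  1.639952e+05  6.564110e+04] [ 4.845967e+05  2.117558e+05  1.685680e+05  6.773500e+04 -1.000000e-01] [32.51501458 41.07959386 47.0481802 ]
to (460, -260, 220) delta [-66.1, 29.1, -2.5] twist [0.0, -0.001, 0.844]
to (435, -335, 200) delta [-143.1, 46.7, 17.4] twist [-0.221, 0.491, 0.825]
to [ 448.1 -343.3  149.1] delta [-143.5, 62.2, 68.3] twist [-0.221, 0.491, 0.825]
```

Call:
jog_arm(
  twist=[
    [0,0,0.18],
    [0,0,0.36],
    [0,0,0.54],
    [0,0,0.7],
    [-0.02,0.05,0.84],
    [-0.06,0.14,0.84],
    [-0.11,0.26,0.835],
    [-0.17,0.38,0.83],
    [-0.221,0.491,0.825],
    [-0.221,0.491,0.825],
    [-0.221,0.491,0.825],
    [-0.221,0.491,0.825],
  ],
  delta_pos=[
    [-16,7,0],
    [-35,14,0],
    [-55,22,0],
    [-78,30,0],
    [-100,36,0],
    [-118,40,5],
    [-132,44,10],
    [-143,47,17],
    [-143,52,30],
    [-143.5,57,50],
    [-143.5,62,68],
    [-143.5,62,68],
  ],
  gripper=[84,84,84,84,84,84,84,84,84,86,87,87],
)

```text
t: 14.7
tcp_pos: [0.4493, -0.3404, 0.1482]
ee_rot: [-2.973, -0.28, -0.796]
force: [-0.1, -0.7, 0.6]
gripper_width: 0.087
gripper_force: 0.0
```

```bash
python3 - <<'E'
from plant import *
from h import *
s=sense();st(s)
p,d=avg(camera,"top",3);p2,d2=avg(camera,"scene",3)
cv2.imwrite("pics/g4.png",np.hstack([cv2.resize(p[210:320,440:550],(400,400)),cv2.resize(p2[100:240,380:520],(400,400))]))
y=10.3
Rt=pose_R(-90+y,30);n=-Rt[:,2];C=np.array([482.5,-337,88.5])
go(s,[((C+n*20).round(1),Rt),((C-n*4).round(1),Rt)])
E
```

```text
t 14.7 tcp [ 449.3 -340.4  148.2] rv [-2.973 -0.28  -0.796] q [ 0.52  0.35  0.33  2.14 -1.04  0.65  0.27] F [-0.1 -0.7  0.6] w 87.0 g 0.0
to [ 472.7 -338.8  105.8] delta [-1.0, 2.9, 48.4] twist [-0.007, 0.0, 0.006]
to [ 484.5 -336.6   85. ] delta [-1.0, 3.0, 72.4] twist [-0.007, 0.0, 0.006]
```

View pics/g4.png

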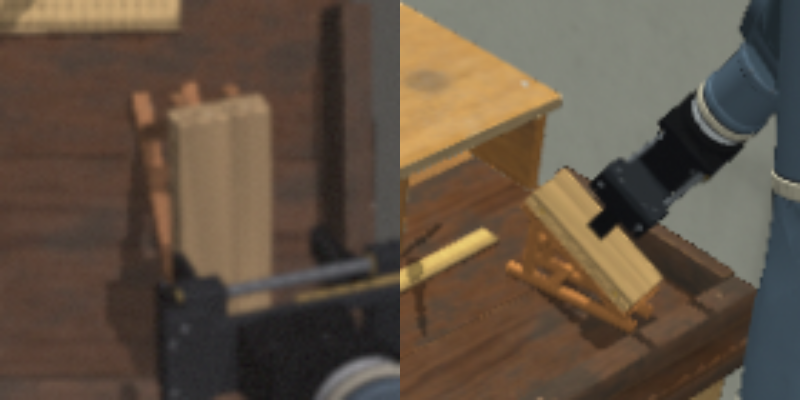

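The fingers straddle the lid, tilted to match it. I'll descend along the normal.

Call:
jog_arm(
  twist=[
    [0,0,0],
    [0,0,0],
    [0,0,0],
    [0,0,0],
    [0,0,0],
    [0,0,0],
    [0,0,0],
  ],
  delta_pos=[
    [0,1,8],
    [-0.5,2.5,20],
    [-1,3,34],
    [-1,3,48],
    [-1,3,60],
    [-1,3,70],
    [-1,3,72.5],
  ],
  gripper=[87,87,87,87,87,87,87],
)

```text
t: 15.88
tcp_pos: [0.4846, -0.3381, 0.0852]
ee_rot: [-2.976, -0.279, -0.796]
force: [0.3, -0.3, -1.0]
gripper_width: 0.0869
gripper_force: 0.0
```

```bash
python3 - <<'E'
from plant import *
from h import *
s=sense();st(s)
y=10.3
Rt=pose_R(-90+y,30);n=-Rt[:,2];C=np.array([482.5,-337,88.5])
go(s,[((C-n*4).round(1),Rt)])
E
```

```text
t 15.88 tcp [ 484.6 -338.1   85.2] rv [-2.976 -0.279 -0.796] q [ 0.81  0.47 -0.09  2.11 -1.03  0.43  0.28] F [ 0.3 -0.3 -1. ] w 86.9 g 0.0
to [ 484.5 -336.6   85. ] delta [0.0, -1.5, 0.3] twist [-0.004, 0.001, 0.006]
```

Close the fingers gently.

Call:
jog_arm(
  twist=[
    [0,0,0],
    [0,0,0],
    [0,0,0],
    [0,0,0],
    [0,0,0],
    [0,0,0],
  ],
  delta_pos=[
    [0,-1,0],
    [0,-1,0],
    [0,-1,0],
    [0,-1,0],
    [0,-1,0],
    [0,-1,0],
  ],
  gripper=[74,70,66,62,58,58],
  newtons=25,
)

```text
t: 16.62
tcp_pos: [0.4842, -0.3374, 0.0856]
ee_rot: [-2.976, -0.278, -0.797]
force: [-1.8, 0.1, 2.0]
gripper_width: 0.0637
gripper_force: 25.0
```

```bash
python3 - <<'E'
from plant import *
from h import *
s=sense();st(s);print(s["wrist_torque"])
y=10.3
Rt=pose_R(-90+y,30);n=-Rt[:,2];p=s["tcp_pos"]*1000
go(s,[((p+n*40).round(1),None),((p+n*50+[20,20,80]).round(1),pose_R(-90+y,12)),((480,-150,190),pose_R(-90,0))])
E
```

```text
t 16.62 tcp [ 484.2 -337.4   85.6] rv [-2.976 -0.278 -0.797] q [ 0.81  0.47 -0.1   2.11 -1.03  0.43  0.28] F [-1.8  0.1  2. ] w 63.7 g 25.0
[-0.00642546  0.72464233  0.12045215]
to [ 464.5 -341.   120.3] delta [-0.0, -0.1, -40.0] twist [0.0, 0.0, 0.0]
to [ 479.6 -321.9  208.9] delta [60.2, -16.1, -107.6] twist [-0.002, -0.314, 0.006]
to (480, -150, 190) delta [78.6, -185.0, -75.1] twist [-0.049, -0.522, 0.182]
```

Call:
jog_arm(
  twist=[
    [0,0,0],
    [0,0,0],
    [0,0,0],
    [0,0,0],
    [0,-0.05,0],
    [0,-0.12,0],
    [0,-0.22,0],
    [0,-0.314,0.006],
    [-0.01,-0.4,0.04],
    [-0.02,-0.48,0.08],
    [-0.03,-0.522,0.11],
    [-0.049,-0.522,0.14],
  ],
  delta_pos=[
    [0,0,-4],
    [0,0,-14],
    [0,0,-28],
    [2,0,-44],
    [10,-2,-58],
    [22,-5,-72],
    [38,-10,-88],
    [55,-17,-103],
    [64,-34,-105],
    [68,-60,-103],
    [71,-88,-98],
    [73,-118,-92],
  ],
  gripper=[58,58,58,58,58,58,58,58,58,58,58,58],
)

```text
t: 18.12
tcp_pos: [0.4798, -0.2176, 0.2026]
ee_rot: [3.129, 0.06, 0.003]
force: [0.2, -0.4, -2.4]
gripper_width: 0.0637
gripper_force: 25.0
```

```bash
python3 - <<'E'
from plant import *
from h import *
s=sense();st(s);print(s["wrist_torque"])
go(s,[((486,213,160),pose_R(-90.7)),((486,213,150),pose_R(-90.7))])
E
```

```text
t 18.12 tcp [ 479.8 -217.6  202.6] rv [3.129e+00 6.000e-02 3.000e-03] q [ 0.07  0.28  0.32  1.95 -0.1   0.92 -1.09] F [ 0.2 -0.4 -2.4] w 63.7 g 25.0
[-0.03998899  0.14410137 -0.01397044]
to (486, 213, 160) delta [22.5, -430.6, 37.3] twist [0.012, -0.002, 0.05]
to (486, 213, 150) delta [22.5, -430.7, 47.3] twist [0.012, -0.002, 0.05]
```

Call:
jog_arm(
  twist=[
    [0,0,0],
    [0,0,0.01],
    [0,0,0.02],
    [0,0,0.03],
    [0.005,0,0.04],
    [0.01,0,0.05],
    [0.012,-0.002,0.05],
    [0.012,-0.002,0.05],
    [0.012,-0.002,0.05],
    [0.012,-0.002,0.05],
    [0.012,-0.002,0.05],
    [0.012,-0.002,0.05],
  ],
  delta_pos=[
    [2,-40,2],
    [4,-85,5],
    [7,-130,10],
    [9,-175,16],
    [12,-220,22],
    [14,-265,28],
    [16,-310,35],
    [18,-350,42],
    [20,-385,50],
    [22,-412,58],
    [22.5,-426,64],
    [22.5,-430,64],
  ],
  gripper=[58,58,58,58,58,58,58,58,58,58,58,58],
)

```text
t: 19.62
tcp_pos: [0.4846, 0.2114, 0.1329]
ee_rot: [-3.141, 0.016, 0.002]
force: [-0.5, -0.8, -2.1]
gripper_width: 0.0641
gripper_force: 25.0
```

```bash
cat > far.py <<'E'
from plant import *
from h import *
def block_far(zt,v0,v1,u0,u1,rows):
    p,d=avg(camera,"top",6);c=calibration("top");P=cloud(c,d)*1000;Q=plane(c,zt/1000)*1000
    g=cv2.GaussianBlur(p.astype(float).mean(2),(0,0),.5)
    return p,d,g,P,Q
if __name__=="__main__":
    s=sense();st(s)
    p,d,g,P,Q=block_far(138+4,0,0,0,0,0)
    go(s,[((486,213,138),pose_R(-90.7))])
    for v in (229,231,233,235): print(v,np.round(g[v,256:298]).astype(int))
    for u in (270,276,282): print('u',u,np.round(g[220:238,u]).astype(int),np.round(P[224:238,u,2]).astype(int))
    print(Q[230,262],Q[230,290])
    p2,d2=camera("scene")
    cv2.imwrite("pics/g5.png",np.hstack([cv2.resize(p[210:260,245:310],(520,400)),cv2.resize(p2[200:310,250:360],(280,400))]))
E
python3 far.py
```

```text
t 19.62 tcp [484.6 211.4 132.9] rv [-3.141e+00  1.600e-02  2.000e-03] q [-0.58  0.37  0.11  2.   -0.06  0.78 -2.02] F [-0.5 -0.8 -2.1] w 64.1 g 25.0
to (486, 213, 138) delta [1.4, -1.6, -5.1] twist [-0.0, 0.001, 0.002]
229 [ 60  71  75  76  77  79  81  82  89  96  99 101 104 102  91  79  78  82
  84  85  90 101 102  90  84  82  80  82  89  93  94  92  92  91  87  84
  81  80  81  83  84  83]
231 [ 62  71  77  78  78  82  92 104 112 111 104 101 101 100  94  85  80  81
  84  88  94 105 106  97  91  88  87  90  95 100 101 100 100  98  94  92
  89  84  81  82  84  84]
233 [ 65  75  80  86  90  93 109 130 137 135 134 134 131 126 118 106  92  84
  89 108 128 137 135 133 133 133 132 132 133 134 134 134 132 118  98  94
  98  96  91  88  85  83]
235 [ 66  79  89  98  99  94 111 133 137 134 128 116 102  91  86  85  85  86
  88 100 118 130 132 134 138 140 141 145 147 148 148 150 147 128 100  91
  93  98 102  99  91  90]
u 270 [ 52  51  51  56  68  81  84  85  88  91  89  94 110 118 101  86  85  87] [  0  13  12  11  14  76  74  71  70 133 432 440 445 445]
u 276 [ 51  51  53  56  67  82  86  87  89  90  89  94 112 128 126 118 111 106] [  0  13  13  12  13  14  13  11  10 135 282 439 449 454]
u 282 [ 52  51  52  57  65  78  81  82  81  80  81  87 108 132 140 141 141 138] [ -2  11  11  15  11  13  11  14  14 137 134 135 138 137]
[569.27897951 240.97950608 142.        ] [570.04703655 175.91860268 142.        ]
```

View pics/g5.png

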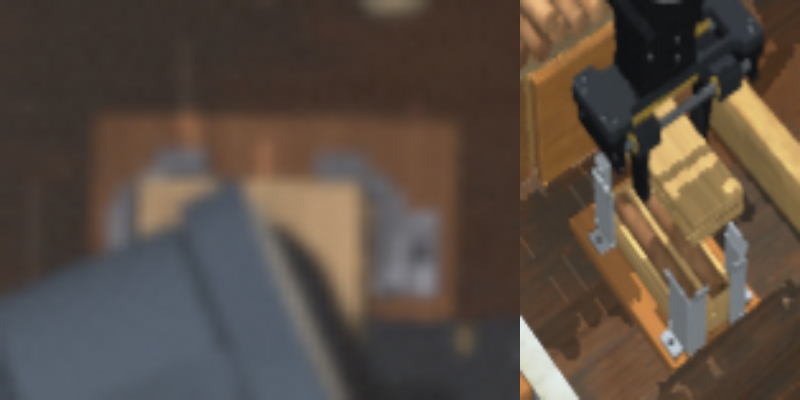

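The lid hangs level above the lower half, with its far edge at v≈232. I'll compare that with the lower half's actual edges in fl.png.

```bash
python3 - <<'E'
from plant import *
from h import *
c=calibration("top");g=cv2.GaussianBlur(cv2.imread("pics/fl.png").astype(float).mean(2),(0,0),.5);Q=plane(c,.038)*1000
for u in (268,271,280,283): print('u',u,'far',np.round(g[225:242,u]).astype(int),'near',np.round(g[294:312,u]).astype(int))
for v in (245,265,280): print(v,'L',np.round(g[v,256:272]).astype(int),'R',np.round(g[v,280:298]).astype(int))
for v in(233,234,235,300,301,302): print(v,Q[v,276].round(1))
print(Q[265,262].round(1),Q[265,290].round(1))
E
```

```text
u 268 far [100 101  96 100 106 104 100  92  84  92 103 103  94  85  79  77  74] near [ 79  78  78  85 102 116 116 117 122 120 116 101  85  79  79  79  75  66]
u 271 far [76 80 78 79 80 80 80 79 79 87 98 99 90 78 69 66 68] near [ 76  76  76  87 109 123 120  96  81  79  80  80  80  80  80  80  77  72]
u 280 far [ 80  84  84  85  84  85  85  85  86  90  97 101  94  83  74  74  73] near [ 92  90  84  85  95 106 108  98  86  83  81  82  82  83  83  82  79  75]
u 283 far [ 77  81  81  81  83  84  84  84  84  87  97 101  94  78  70  71  73] near [ 98  95  89  87 100 122 132 129 131 134 132 121 104  88  84  84  82  69]
245 L [ 67  81  91 102 101  97  99  94  83  93 101  89  81  85  84  77] R [ 76  76  80  79  77  72  69  71  90 105 102 100 104 111 119 119 120 135]
265 L [ 77  82  84  84  83  83  87 110 147 166 150 109  88  92  99 102] R [ 84  87  93  94  93  90  86  97 130 144 121  92  84  86  90  99 109 116]
280 L [114 119 121 120 119 118 116 116 124 125 101  92  95  98  98  94] R [ 96 102 108 108 103  96  93 116 140 131 110 110 115 117 117 118 119 118]
233 [571.8 215.7  38. ]
234 [569.3 215.7  38. ]
235 [566.8 215.6  38. ]
300 [404.9 212.9  38. ]
301 [402.4 212.9  38. ]
302 [400.  212.8  38. ]
[491.4 249.3  38. ] [492.3 179.4  38. ]
```

Call:
jog_arm(
  twist=[
    [0,0,0],
    [0,0,0],
    [0,0,0],
    [0,0,0],
    [0,0,0],
    [0,0,0],
    [0,0,0],
    [0,0,0],
    [0,0,0],
    [0,0,0],
  ],
  delta_pos=[
    [2,-0.5,2],
    [3.7,-1.1,8],
    [3.7,-1.1,16],
    [3.7,-1.1,25],
    [3.7,-1.1,33],
    [3.7,-1.1,41],
    [3.7,-1.1,48],
    [3.7,-1.1,55],
    [3.7,-1.1,60],
    [3.7,-1.1,62],
  ],
  gripper=[58,58,58,58,58,58,58,58,58,58],
)

```text
t: 21.22
tcp_pos: [0.4884, 0.2125, 0.0705]
ee_rot: [-3.141, 0.016, 0.002]
force: [-0.5, 0.5, -2.1]
gripper_width: 0.064
gripper_force: 25.0
```

```bash
python3 - <<'E'
from plant import *
from h import *
s=sense();st(s);print(s["wrist_torque"])
p,d=avg(camera,"top",3);p2,_=avg(camera,"scene",6)
cv2.imwrite("pics/g6.png",np.hstack([cv2.resize(p[215:255,250:306],(448,320)),cv2.resize(p2[225:305,265:345],(352,320),interpolation=cv2.INTER_CUBIC)]))
E
```

```text
t 21.23 tcp [488.4 212.5  70.5] rv [-3.141e+00  1.600e-02  2.000e-03] q [-0.57  0.47  0.1   2.03 -0.08  0.65 -2.  ] F [-0.5  0.5 -2.1] w 64.0 g 25.0
[-0.09525544  0.13467829 -0.03610295]
```

View pics/g6.png

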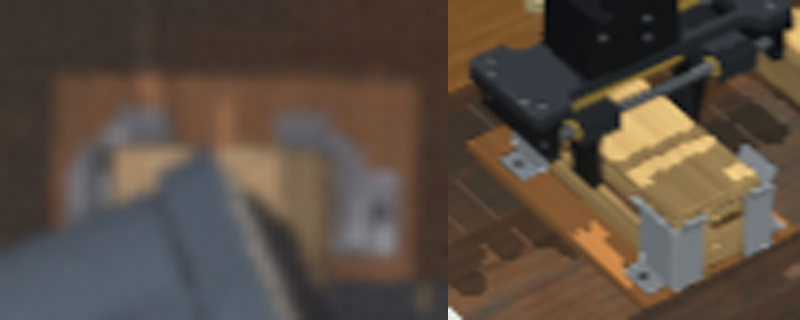

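The lid sits inside the angles just above the lower half with no contact. I have now used all 10 picture views, so the rest goes by numbers.

Call:
jog_arm(
  twist=[
    [0,0,0],
    [0,0,0],
    [0,0,0],
    [0,0,0],
    [0,0,0],
  ],
  delta_pos=[
    [0,0,4],
    [0,0,8],
    [0,0,11],
    [0,0,13],
    [0,0,13],
  ],
  gripper=[58,58,58,58,58],
)

```text
t: 22.3
tcp_pos: [0.489, 0.2127, 0.0581]
ee_rot: [-3.14, 0.016, 0.0]
force: [-0.5, -0.2, 2.9]
gripper_width: 0.0636
gripper_force: 25.0
```

Call:
jog_arm(
  twist=[
    [0,0,0],
    [0,0,0],
    [0,0,0],
  ],
  delta_pos=[
    [0,0,0.7],
    [0,0,1.4],
    [0,0,1.4],
  ],
  gripper=[58,58,58],
)

```text
t: 22.68
tcp_pos: [0.4891, 0.2128, 0.0571]
ee_rot: [-3.14, 0.016, -0.001]
force: [0.1, -1.6, 5.9]
gripper_width: 0.0636
gripper_force: 25.0
```

```bash
python3 - <<'E'
from plant import *
from h import *
s=sense();st(s);print(s["wrist_torque"])
p,d=avg(camera,"top",14);c=calibration("top");P=cloud(c,d)*1000
m=box(264,290,232,305)&(d>0)&(P[...,2]>40)&(P[...,2]<72);m=cv2.erode(big(m).astype(np.uint8),np.ones((3,3)))>0
print(m.sum(),np.median(P[m],0),P[m][:,2].std())
E
```

```text
t 22.68 tcp [489.1 212.8  57.1] rv [-3.14e+00  1.60e-02 -1.00e-03] q [-0.56  0.49  0.09  2.04 -0.08  0.62 -2.  ] F [ 0.1 -1.6  5.9] w 63.6 g 25.0
[-0.17778965  0.29569777 -0.01931964]
26 [557.81653928 189.24630778  60.94946899] 1.2018080496605383
```

Call:
jog_arm(
  twist=[
    [0,0,0],
    [0,0,0],
    [0,0,0],
    [0,0,0],
    [0,0,0],
    [0,0,0],
    [0,0,0],
    [0,0,0],
    [0,0,0],
    [0,0,0],
    [0,0,0],
    [0,0,0],
  ],
  delta_pos=[
    [0,0,0],
    [0,0,0],
    [0,0,0],
    [0,0,0],
    [0,0,-10],
    [0,0,-30],
    [0,0,-60],
    [0,0,-95],
    [0,-30,-120],
    [0,-75,-130],
    [0,-110,-130],
    [0,-140,-130],
  ],
  gripper=[66,70,78,84,84,84,84,84,84,80,75,70],
)

```text
t: 24.88
tcp_pos: [0.4899, 0.3541, 0.1876]
ee_rot: [-3.14, 0.015, 0.0]
force: [1.2, -0.4, 0.6]
gripper_width: 0.0722
gripper_force: 0.0
```

```bash
python3 - <<'E'
from plant import *
from h import *
s=sense();st(s)
p,d=avg(camera,"top",10);c=calibration("top");P=cloud(c,d)*1000;Q=plane(c,.06)*1000;cv2.imwrite("pics/lidon.png",p)
m=big(box(250,302,220,306)&(d>0)&(P[...,2]>40)&(P[...,2]<100))
print(mom(Q/1000,m),rect(Q/1000,m))
m=cv2.erode(m.astype(np.uint8),np.ones((5,5)))>0;m&=(P[...,2]<68)
A=np.c_[P[m][:,:2]-[486,212],np.ones(m.sum())];w=np.linalg.lstsq(A,P[m][:,2],rcond=None)[0];print('plane',m.sum(),w)
g=cv2.GaussianBlur(p.astype(float).mean(2),(0,0),.5)
for u in (274,278,282): print('u',u,'far',np.round(g[226:242,u]).astype(int),'near',np.round(g[294:310,u]).astype(int))
for v in (255,265,280): print(v,'L',np.round(g[v,256:272]).astype(int),'R',np.round(g[v,282:298]).astype(int))
for v in(233,302): print(v,Q[v,278].round(1))
print(Q[265,262].round(1),Q[265,290].round(1))
# weight
go(s,[((480,330,200),pose_R(-88)),((493,426.5,160),pose_R(-85.2)),((493,426.5,48),pose_R(-85.2))])
E
```

```text
t 24.88 tcp [489.9 354.1 187.6] rv [-3.14   0.015  0.   ] q [-0.76  0.41  0.08  1.78 -0.04  0.95 -2.24] F [ 1.2 -0.4  0.6] w 72.2 g 0.0
[490.1 212.2  -3.1 181.3  74.2] [487.7 211.4 186.   87.2  -1. ]
plane 404 [-2.41514702e-03  3.06327895e-03  5.96805731e+01]
u 274 far [ 89  87  87  86  85  85  86  94 103 106 105 105 107 113 129 146] near [147 147 148 148 147 142 121  94  82  82  82  81  81  82  81  81]
u 278 far [ 88  94 102 104 104 104 104 108 113 118 121 128 139 143 146 147] near [146 146 146 147 147 143 125  98  86  84  84  83  84  84  83  83]
u 282 far [ 82  82  83  82  82  82  83  86  91  96  97  97  97  98 104 119] near [159 159 159 160 160 156 133 104 102 111 111 104  95  86  83  83]
255 L [ 71  80  84  84  83  84  85  94 120 141 146 143 141 141 144 145] R [143 145 148 149 147 143 135 114  86  77  81  83  84  83  87  94]
265 L [ 76  82  85  85  85  85  89 110 134 145 149 148 146 142 142 143] R [147 148 150 150 149 151 151 129  93  80  83  86  90  99 110 117]
280 L [114 119 120 121 119 116 112 122 141 149 151 149 148 145 143 143] R [152 155 155 154 151 154 154 133 109 110 115 117 119 120 120 120]
233 [569.9 209.2  60. ]
302 [400.7 206.4  60. ]
[490.7 247.2  60. ] [491.6 178.4  60. ]
to (480, 330, 200) delta [-9.7, 24.2, -12.5] twist [-0.002, 0.0, -0.044]
to (493, 426.5, 160) delta [2.4, -72.3, 27.7] twist [-0.002, 0.0, -0.093]
to (493, 426.5, 48) delta [2.4, -72.1, 139.7] twist [-0.002, 0.0, -0.093]
```

The mould is shut: the lid plane is level with its top at 59.7 mm. Next is the weight.

Call:
jog_arm(
  twist=[
    [0,0,-0.03],
    [0,0,-0.06],
    [-0.002,0,-0.093],
    [-0.002,0,-0.093],
    [-0.002,0,-0.093],
    [-0.002,0,-0.093],
    [-0.002,0,-0.093],
    [-0.002,0,-0.093],
  ],
  delta_pos=[
    [1,-25,5],
    [2,-55,18],
    [2.4,-71,40],
    [2.4,-72,70],
    [2.4,-72,100],
    [2.4,-72,125],
    [2.4,-72,137],
    [2.4,-72,139.5],
  ],
  gripper=[60,60,60,60,60,60,60,60],
)

```text
t: 26.38
tcp_pos: [0.4926, 0.4253, 0.0463]
ee_rot: [3.137, 0.131, -0.003]
force: [0.7, 0.3, 0.9]
gripper_width: 0.06
gripper_force: 0.0
```

```bash
python3 - <<'E'
from plant import *
from h import *
s=sense();st(s)
go(s,[((493,426.5,48),pose_R(-85.2))])
E
```

```text
t 26.38 tcp [492.6 425.3  46.3] rv [ 3.137e+00  1.310e-01 -3.000e-03] q [-0.81  0.65  0.04  1.75 -0.04  0.74 -2.23] F [0.7 0.3 0.9] w 60.0 g 0.0
to (493, 426.5, 48) delta [0.5, -1.2, -1.7] twist [0.001, 0.002, -0.0]
```

Call:
jog_arm(
  twist=[
    [0,0,0],
    [0,0,0],
    [0,0,0],
    [0,0,0],
    [0,0,0],
    [0,0,0],
    [0,0,0],
  ],
  delta_pos=[
    [0.5,-1,-1.5],
    [0.5,-1,-1.5],
    [0.5,-1,-1.5],
    [0.5,-1,-1.5],
    [0.5,-1,-1.5],
    [0.5,-1,-1.5],
    [0.5,-1,-1.5],
  ],
  gripper=[50,40,30,24,18,16,16],
  newtons=45,
)

```text
t: 27.25
tcp_pos: [0.4935, 0.4272, 0.049]
ee_rot: [-3.138, -0.131, 0.0]
force: [0.5, 4.4, -0.9]
gripper_width: 0.0216
gripper_force: 45.0
```

```bash
python3 - <<'E'
from plant import *
from h import *
s=sense();st(s)
go(s,[((493,425,165),None),((487,212,165),pose_R(-90.7))])
E
```

```text
t 27.25 tcp [493.5 427.2  49. ] rv [-3.138 -0.131  0.   ] q [-0.81  0.65  0.04  1.75 -0.04  0.75 -2.23] F [ 0.5  4.4 -0.9] w 21.6 g 45.0
to (493, 425, 165) delta [-0.6, 2.0, -116.0] twist [0.0, 0.0, 0.0]
to (487, 212, 165) delta [-24.4, 213.8, -116.3] twist [-0.001, 0.0, 0.096]
```

Call:
jog_arm(
  twist=[
    [0,0,0],
    [0,0,0],
    [0,0,0],
    [0,0,0],
    [0,0,0],
    [0,0,0],
    [0,0,0.02],
    [0,0,0.04],
    [0,0,0.06],
    [0,0,0.08],
    [0,0,0.096],
    [0,0,0.096],
  ],
  delta_pos=[
    [0,0,-4],
    [0,0,-14],
    [0,0,-30],
    [0,0,-50],
    [0,2,-72],
    [-1,8,-92],
    [-3,22,-106],
    [-5,44,-114],
    [-8,70,-116],
    [-11,98,-116],
    [-14,126,-116],
    [-18,154,-116],
  ],
  gripper=[16,16,16,16,16,16,16,16,16,16,16,16],
)

```text
t: 28.75
tcp_pos: [0.4881, 0.268, 0.1646]
ee_rot: [3.139, -0.024, -0.002]
force: [0.4, 0.4, -7.0]
gripper_width: 0.0212
gripper_force: 45.0
```

```bash
python3 - <<'E'
from plant import *
from h import *
s=sense();st(s)
go(s,[((487,212,150),pose_R(-90.7))])
E
```

```text
t 28.75 tcp [488.1 268.  164.6] rv [ 3.139e+00 -2.400e-02 -2.000e-03] q [-0.66  0.37  0.1   1.91 -0.04  0.87 -2.12] F [ 0.4  0.4 -7. ] w 21.2 g 45.0
to (487, 212, 150) delta [-0.3, 56.0, 14.8] twist [0.002, 0.001, -0.003]
```

Call:
jog_arm(
  twist=[
    [0,0,0],
    [0,0,0],
    [0,0,0],
    [0,0,0],
    [0,0,0],
    [0,0,0],
  ],
  delta_pos=[
    [0,20,1],
    [0,36,5],
    [0,47,10],
    [0,53,14],
    [-0.3,55,14.8],
    [-0.3,55,14.8],
  ],
  gripper=[16,16,16,16,16,16],
)

```text
t: 29.5
tcp_pos: [0.4873, 0.2164, 0.15]
ee_rot: [3.141, -0.02, -0.001]
force: [-0.5, 0.7, -8.2]
gripper_width: 0.0217
gripper_force: 45.0
```

```bash
python3 - <<'E'
from plant import *
from h import *
s=sense();st(s);print(s["wrist_torque"])
p,d=avg(camera,"top",10);c=calibration("top");P=cloud(c,d)*1000
zt=s["tcp_pos"][2]*1000-46+10;Q=plane(c,zt/1000)*1000
g=cv2.GaussianBlur(p.astype(float).mean(2),(0,0),.5)
print('zt',zt)
for u in (274,278,282,285): print('u',u,'far',np.round(g[226:242,u]).astype(int),np.round(P[226:242,u,2]).astype(int))
for v in (234,236,238): print(v,np.round(g[v,256:298]).astype(int),np.round(P[v,256:298,2]).astype(int))
for v in(230,234): print(v,Q[v,278].round(1))
print(Q[236,262].round(1),Q[236,290].round(1))
E
```

```text
t 29.5 tcp [487.3 216.4 150. ] rv [ 3.141e+00 -2.000e-02 -1.000e-03] q [-0.58  0.35  0.11  1.98 -0.05  0.82 -2.03] F [-0.5  0.7 -8.2] w 21.7 g 45.0
[-1.01137124e-04  1.28776102e-01  2.59726481e-02]
zt 113.96827905013967
u 274 far [ 86  85  84  84  83  83  85  88  92  94  98 108 114 116 113 105] [  10   11   11   12   12   10   10 1480  113  436  460  465  467  473
  478  481]
u 278 far [ 86  93  99 102 102 101  97  91  89  85  80  71  59  53  52  55] [ 11  12  12  13  11   9  12 111 114 115 114 114 453 457 460 464]
u 282 far [81 81 80 80 81 81 80 81 84 85 86 86 86 83 81 76] [  12   12 1480   11   12   11 1480   13  113  113  113  114  116  114
  114  114]
u 285 far [83 85 87 93 97 94 88 84 85 85 85 86 85 86 86 84] [ 13  13  11  73  76  73  69  63 114 113 116 115 116 111 114 113]
234 [ 66  75  83  90  93  84  78  81  84  85  85  87  88  89  92  99 109 108
  92  83  83  87  89  87  86  85  84  85  86  85  81  81  88  90  87  87
  93  98  98  94  87  83] [  -2   11   12   11   73   75 1480  457  459  460  463  463  466  466
  466  467  461  456  113  115  113  114  114  113  115  113  1
[... 247 characters left out ...]
102 105] [   0   12   12   15   73  449  451  448  465  467  468  469  469  471
  471  472  473  465  460  452  449  115  114  114  116  113  113  110
  115  116  114   64   60 1480   61 1480   65   71   76   75   10   13]
238 [ 73  80  82  83  84  84  81  78  80  89  93  94  94  94  94  94 100 111
 114  94  67  55  59  69  79  84  86  86  87  85  85  91 100 100  89  83
  90  98 104 109 112 115] [1480  450  453  456  457  460  461  460  469  471  471  472  472  473
  474  476  476  475  467  459  459  457  453  445  116  113  116 1480
  114  116  113   61   59   60   59   36   67   71   75   75   14   16]
230 [572.3 205.7 114. ]
234 [562.8 205.5 114. ]
[557.6 243.4 114. ] [558.4 177.  114. ]
```

Call:
jog_arm(
  twist=[
    [0,0,0],
    [0,0,0],
    [0,0,0],
    [0,0,0],
    [0,0,0],
    [0,0,0],
    [0,0,0],
    [0,0,0],
    [0,0,0],
    [0,0,0],
  ],
  delta_pos=[
    [0.5,2,0],
    [0.8,3.9,0],
    [0.8,3.9,5],
    [0.8,3.9,13],
    [0.8,3.9,22],
    [0.8,3.9,30],
    [0.8,3.9,35],
    [0.8,3.9,39],
    [0.8,3.9,41],
    [0.8,3.9,41],
  ],
  gripper=[16,16,16,16,16,16,16,16,16,16],
)

```text
t: 31.25
tcp_pos: [0.4881, 0.2118, 0.1091]
ee_rot: [3.14, -0.021, -0.001]
force: [0.7, -0.4, -7.5]
gripper_width: 0.0216
gripper_force: 45.0
```

Call:
jog_arm(
  twist=[
    [0,0,0],
    [0,0,0],
    [0,0,0],
    [0,0,0],
  ],
  delta_pos=[
    [0,-0.5,1],
    [0,-0.5,2],
    [0,-0.5,2.7],
    [0,-0.5,2.7],
  ],
  gripper=[16,16,16,16],
)

```text
t: 31.75
tcp_pos: [0.488, 0.2123, 0.1063]
ee_rot: [3.14, -0.021, -0.002]
force: [-0.7, 0.0, -8.2]
gripper_width: 0.0213
gripper_force: 45.0
```

Call:
jog_arm(
  twist=[
    [0,0,0],
    [0,0,0],
    [0,0,0],
    [0,0,0],
  ],
  delta_pos=[
    [0,0,0.5],
    [0,0,1],
    [0,0,1.3],
    [0,0,1.3],
  ],
  gripper=[16,16,16,16],
)

```text
t: 32.25
tcp_pos: [0.4881, 0.2123, 0.1058]
ee_rot: [3.141, -0.021, -0.001]
force: [-3.3, -2.0, 3.5]
gripper_width: 0.0214
gripper_force: 45.0
```

Call:
jog_arm(
  twist=[
    [0,0,0],
    [0,0,0],
    [0,0,0],
    [0,0,0],
    [0,0,0],
    [0,0,0],
    [0,0,0],
    [0,0,0],
    [0,0,0],
    [0,0,0],
    [0,0,0],
    [0,0,0],
  ],
  delta_pos=[
    [0,0,0],
    [0,0,0],
    [0,0,0],
    [0,0,0],
    [0,0,-6],
    [0,0,-20],
    [0,0,-45],
    [0,0,-80],
    [0,-40,-110],
    [0,-90,-120],
    [0,-140,-120],
    [0,-170,-120],
  ],
  gripper=[24,30,38,46,46,46,46,46,46,46,46,46],
)

```text
t: 33.75
tcp_pos: [0.4898, 0.3857, 0.2264]
ee_rot: [-3.14, 0.016, -0.0]
force: [0.8, -0.3, 0.6]
gripper_width: 0.0463
gripper_force: 0.0
```

```bash
python3 - <<'E'
from plant import *
from h import *
s=sense();st(s)
p,d=avg(camera,"top",8);c=calibration("top");P=cloud(c,d)*1000;Z=P[...,2]
b=box(250,306,220,306)&(d>0)
m=big(b&(Z>92)&(Z<125));Q=plane(c,.109);print('bar',mom(Q,m),np.median(Z[m]))
m=cv2.erode((b&(Z>62)&(Z<78)).astype(np.uint8),np.ones((3,3)))>0;m=big(m);print('plate',m.sum(),np.median(Z[m]))
A=np.c_[P[m][:,:2]-[486,212],np.ones(m.sum())];print(np.linalg.lstsq(A,Z[m],rcond=None)[0])
d0=np.load("pics/topavg.npy");q=cv2.imread("pics/topavg.png").astype(int)
for n,bx in dict(lighter=(120,175,212,248),pot=(118,158,265,300),rule=(405,495,203,224)).items():
    k=box(*bx);print(n,np.abs(p.astype(int)-q)[k].mean())
E
```

```text
t 33.75 tcp [489.8 385.7 226.4] rv [-3.14   0.016 -0.   ] q [-0.78  0.4   0.07  1.69 -0.03  1.05 -2.29] F [ 0.8 -0.3  0.6] w 46.3 g 0.0
bar [486.9 210.   -0.6 110.5  22. ] 107.86941475532608
plate 235 69.72530850890935
[ 2.93768447e-03 -8.95773343e-04  6.98432979e+01]
lighter 27.32996632996633
pot 19.187857142857144
rule 3.829100529100529
```

```bash
python3 -c "
from plant import *
print(job_done())"
```

```text
the job is handed in; nothing more can be done
None
```

The job is handed in: the lower half is in the pocket, the lid is shut level on it, and the weight rests level on top between the corner angles, released at about 34 s. The arm never went near the lighter, pot or rule, but I made no clear final check on the lighter and pot because the arm or its shadow was in the last picture.

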